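# Send a clock weight through the tipping gate

### The job

Take the round-headed clock weight off the hanger plate by sliding it along its keyhole slot to the wide end and lifting it out. Lay it in the inclined rest, head uppermost and foot against the stop, and let go of it there; then pick it up again and set it down gently, lying across the tipping tray, so that its own weight tips the tray and it rolls into the catch tray. Leave the square-headed weight hanging, do not push the gate with the hand, and leave the other things on the bench alone.

Things in the scene. Friction and masses are not known exactly. Their poses are not given: they have to be found in the camera images.
- weight: Round brass clock weight, about 360 g: body 28 mm in diameter, 50 mm long; neck 9 mm in diameter, 16 mm long; head 28 mm in diameter, 18 mm high; 84 mm in all. Origin at the centre of the foot (the body's free end), z along the axis to the head. Centre of mass 38 mm from the foot. Starts hanging upright in the narrow part of either slot, head resting on the plate.
- weight_mid (a point): Point on the weight's axis midway along it, 42 mm from the foot.
- weight_top (a point): Centre of the weight's head end face, 84 mm from the foot.
- spare: The other brass weight, hanging in the other slot: square, head 26 x 26 x 18 mm, neck 9 mm in diameter and 16 mm long, body 26 x 26 x 36 mm. Origin at the centre of its foot, z up to the head. It must stay hanging.
- hanger: Fixed level aluminium plate, 150 (x) by 190 (y) by 8 mm, top 110 mm above the bench, on posts over a wooden base; origin under the base's centre, z up. Two keyhole slots along x at y = +45 and -45 mm: a narrow part 12 mm wide from x = -17 to 46 mm, joining a wide eight-sided opening 36 mm across flats centred at x = -35 mm, through which a whole weight can be lifted.
- wide_left (a point): Centre of the wide opening of the slot at y = +45 mm, at the plate's top face.
- wide_right (a point): Centre of the wide opening of the slot at y = -45 mm, at the plate's top face.
- rest: Fixed rest, base 80 (x) by 130 (y) by 10 mm, origin under its centre, z up. Two 7 mm rods, 15 mm between centres, 58 mm long, climb at 45 degrees towards -y from a 32 mm wide stop (6 mm above the axis): a weight in it has its foot-to-head axis along (0, -0.707, 0.707). The rods lie 12 mm or more below that axis and within 11 mm of it sideways, so fingers can straddle body or head from both x sides.
- rest_foot (a point): Where the centre of the weight's foot lies when it is home in the rest, against the stop (frame as the rest's).
- rest_head (a point): Where the centre of the weight's head end face lies when it is home in the rest.
- gate: Fixed tipping gate. Origin on the bench under the pivot, z up, x towards exit and catch tray. The pivot runs along y, 75 mm up, between cheeks 91 mm high at y = +-70 mm. The aluminium tray on it runs from 12 to 107 mm beyond the pivot, 110 mm wide inside, with 12 mm high back and side walls and an open exit; a counterweight bar behind the pivot holds it tilted back.
- tray_spot (a point): Point on the tray's upper face, 62 mm from the pivot in the middle of its width: a good place for the weight, with its axis along the gate's y. It moves with the tray; at rest the face slopes up towards the exit by 0.10 rad.
- rocker (a joint): Tilt of the tray in rad: 0 at rest (held back by the counterweight), growing as the exit end goes down, 0.45 when fully tipped (the tray then slopes down to the exit by 0.35 rad). About 0.04 N m tips it; lightly damped; it swings back to 0 by itself when empty.
- catch (a point): Middle of the catch tray's rubber floor, in its lowest line; axes as the gate's. The tray is 156 mm long (x) and about 147 mm wide inside, walls 48 mm above the bench, 30 mm on the gate side.
- tape: Paper tape roll lying flat, 72 mm across, 38 mm high; origin under its centre.
- tape2: Larger cardboard-coloured tape roll lying flat, 90 mm across, 50 mm high; origin under its centre.
- loupe: Black eye loupe standing on the bench, 34 mm across, 28 mm high; origin under its centre.
- oiler: Small amber oil jar, 36 mm across, 42 mm high; origin under its centre.
- screwdriver: Screwdriver lying on the bench, 130 mm long along its x.
- vise: Round steel movement stand, 56 mm across, 44 mm high; origin under its centre.
Mind the look-alikes: they are no part of the job. What is shaped like the spare but pink is not meant.

How it is judged (in metres and radians):
On the way, in this order (a step that is already met when the one before it is completed fails the run):
1. the round-headed weight is lifted clear above the hanger plate (z of weight in the frame of hanger above 0.115 m), for 0.05 s.
2. the weight lies home in the inclined rest, foot at the stop, head up, let go (distance between weight and rest_foot below 0.012 m and distance between weight_top and rest_head below 0.012 m and linear speed of weight below 0.02 m/s and contact force between the fingers and weight below 0.05 N), for 0.2 s.
3. the weight, let go, lies over the tray and has tipped it (value of joint rocker above 0.15 rad and x of weight_mid in the frame of gate between 0.01 and 0.125 m and y of weight_mid in the frame of gate between -0.045 and 0.045 m and contact force between weight and gate above 0.1 N and contact force between the fingers and weight below 0.05 N).
At the end, for the whole second after the job is handed in: The round-headed weight lies still and let go in the catch tray (midpoint within 70 mm along and 65 mm across of its middle, under 45 mm above its floor); the empty rocker is back at rest (below 0.05 rad); the square-headed weight still hangs in its slot (height within 5 mm) (x of weight_mid in the frame of catch between -0.07 and 0.07 m and y of weight_mid in the frame of catch between -0.065 and 0.065 m and z of weight_mid in the frame of catch below 0.045 m and linear speed of weight below 0.02 m/s and value of joint rocker below 0.05 rad and contact force between the fingers and weight below 0.05 N and z of spare in the frame of hanger between 0.053 and 0.063 m); the robot touches nothing.
It fails at once if the hand pushes the tipping gate (more than 5 N) (contact force between the fingers and gate above 5 N).
It fails at once if the weight is dropped on the tray (falls free over it at more than 0.6 m/s, some 20 mm of fall, before the tray has tipped) (contact force between the fingers and weight below 0.05 N and linear speed of weight above 0.6 m/s and value of joint rocker below 0.1 rad and x of weight_mid in the frame of gate between -0.05 and 0.09 m and y of weight_mid in the frame of gate between -0.08 and 0.08 m).
It fails at once if the square-headed weight is moved by more than 20 mm (distance of spare from where it was at the start of the episode above 0.02 m).
It fails at once if a bystander on the bench is moved by more than 30 mm (distance of any of tape, tape2, loupe, oiler, screwdriver, vise from where it was at the start of the episode above 0.03 m).
It also fails if it takes over 67 s, if anything falls off the work surface, if the arm or the gripper's body presses on something with over 40 N, if the wrist force passes 120 N, or if a joint passes its speed limit or range.

### The arm

A 6-joint arm with a two-finger parallel gripper is mounted at the origin on the work surface. World frame = base frame: x ahead of the robot, y to its left, z up, the work surface at z = 0. Lengths are in mm, angles in rad, forces in N, time in s.
With the tool pointing down it reaches from about 400 to 825 mm from the base axis. Payload 7 kg.
Tool frame: the origin (TCP) lies at the very end of the fingers, on their centre line; the grasp point (between the pads) lies 19 mm behind it; z points along the fingers, y is the direction in which the jaws open and shut (so a half turn about z gives the same grasp; the last joint's range is limited). The gripper opens to 88 mm and grips with 3 to 60 N. Pads are 19 mm wide; open, the fingers measure 130 mm over their backs; the gripper's body (78 mm by 193 mm) begins 47 mm behind the grasp point.
Start: joints at [-0.98, 0.359, 0.012, 0, -1.224, -0.288], TCP at [201.254, -644.276, 226.561] pointing down, gripper open.
Joint ranges: [-3.07, 3.07], [-1.43, 2.12], [-1.02, 1.25], [-3.03, 1.67], [-3.05, -0], [-3.03, 3.03]. Speed limits (rad/s): [2.39, 2.39, 3.01, 3.14, 3.14, 3.14].

### API

Orientations are given as a unit quaternion [x, y, z, w].
In Python, from plant import bot gives the robot as it stands. Calls block until the motion is done:
- bot.move_ptp(position, orientation): joint-space move of the TCP to a pose.
- bot.line_to(position, velocity=150, ori=None): straight line of the TCP; ori=None keeps the orientation; velocity is the mean speed in mm/s.
- bot.move_joints(angles): joint-space move.
- bot.move_gripper(opening, force=None): finger opening in mm; force is the grip in N (None keeps the last); returns when the fingers have stopped.
- bot.pause(seconds).
- bot.solve_ik(position, orientation): joint angles nearest the present ones, or None.
- bot.read_state(): the state.
- bot.camera(name): name is "scene" or "top" or "wrist"; returns the picture (384x512x3 uint8, red, green, blue); there is no depth.
- bot.get_calibration(name): a dict with "fx", "fy", "cx", "cy" (pixels), "distortion" ([k1, k2, p1, p2, k3] as OpenCV has them; the pictures are not rectified), "view" (4x4, takes a point from world to camera coordinates); the wrist camera has in their place "T_tool_cam" (4x4, takes a point from camera to tool coordinates, whose origin is the TCP and whose axes are the flange's). Camera axes: x right, y up, looking along -z (the intrinsics and any distortion apply to the point x, -y, -z); pixel columns grow to the right and rows downward; lengths in mm; the calibration is good to about 2 mm. A picture is of the moment at which its call begins: read the wrist's pose just before it. get_calibration takes no time and is no camera call.
A pose or a line that the arm cannot do raises bot.Unreachable and nothing moves.
- bot.close_job(): hands the job in, once; it reports no verdict.
The state is a dict: "t": time; "joint_pos": joint angles; "qvel": joint speeds; "tau": joint torques, N m; "tcp_pos": TCP position; "eef_rot": TCP orientation; "contact_force": force on the tool from outside, world axes, zero at the start; "moment": the same for the moment, N m; "width": finger opening in mm.
Only numpy, scipy, OpenCV 4.12 (cv2) and the standard library are available. Lean on these libraries where they do the work, as an engineer would, in place of code of your own. Each camera call takes 0.05 s, during which the arm holds its last target.

## Working session

There is one attempt and no reset: what is moved stays moved. The work goes in short steps, each a Python script; the robot and the scene stay as the last script left them, time stands still between calls to the robot, and variables do not carry over. Pictures are saved under pics/ and viewed, and the job is handed in when it is done.

```bash
ls; mkdir -p pics; python3 - <<'E'
from plant import bot
import cv2,json
s=bot.read_state();print(s)
for n in ["scene","top","wrist"]:
    im=bot.camera(n);cv2.imwrite(f"pics/{n}0.png",im[:,:,::-1])
    print(n,bot.get_calibration(n))
E
```

```text
pics
{'t': 0.0, 'joint_pos': array([-9.79891433e-01,  3.59390525e-01,  1.10680520e-02, -3.55036457e-04,
       -1.22408963e+00, -2.88107220e-01]), 'qvel': array([ 0.00186373, -0.00072712,  0.00010963, -0.00041951,  0.00053661,
        0.00043908]), 'tau': array([-1.89130878e-03, -5.82725251e+01,  2.93052614e+01,  6.99729592e+00,
        6.85297549e-03, -1.68699376e-04]), 'tcp_pos': array([ 201.11749553, -643.83586723,  225.62344869]), 'eef_rot': array([-1.50761299e-01,  9.88569851e-01,  8.02124578e-04, -1.92705842e-04]), 'contact_force': array([ 0.46047752, -0.95769734, -0.75388518]), 'moment': array([-0.04165384, -0.03901942, -0.04314294]), 'width': 87.6575452931193}
scene {'fx': 429.322058685004, 'fy': 429.322058685004, 'cx': 263.1154600540269, 'cy': 195.76299185283597, 'distortion': array([0.05441669, 0.        , 0.        , 0.        , 0.        ]), 'view': array([[-1.96186787e-01,  9.80473828e-01, -1.34839496e-02,
         8.99238954e+01],
       [-6.84528532e-01, -1.27098133e-01,  7.17820836e-01,
         2.95471903e+02],
       [ 7.02090758e-01,  1.50057112e-01,  6.96097285e-0
[... 507 characters left out ...]
,  8.24827423e-03,  9.95255885e-01,
        -1.05958277e+03],
       [ 0.00000000e+00,  0.00000000e+00,  0.00000000e+00,
         1.00000000e+00]])}
wrist {'fx': 301.7846495177305, 'fy': 301.7846495177305, 'cx': 253.0611799876514, 'cy': 192.68113611586304, 'distortion': array([-0.03015112,  0.        ,  0.        ,  0.        ,  0.        ]), 'T_tool_cam': array([[-2.78056441e-04,  9.55793052e-01,  2.94040073e-01,
         8.03861153e+01],
       [ 9.99999590e-01,  1.22481754e-05,  9.05827575e-04,
         4.77021071e-01],
       [ 8.62182248e-04,  2.94040204e-01, -9.55792663e-01,
        -1.56836678e+02],
       [ 0.00000000e+00,  0.00000000e+00,  0.00000000e+00,
         1.00000000e+00]])}
```

View pics/scene0.png

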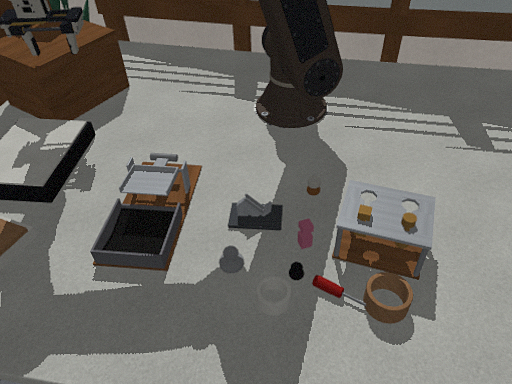

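View pics/top0.png

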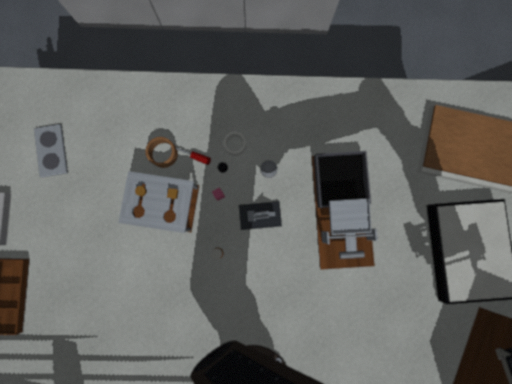

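View pics/wrist0.png

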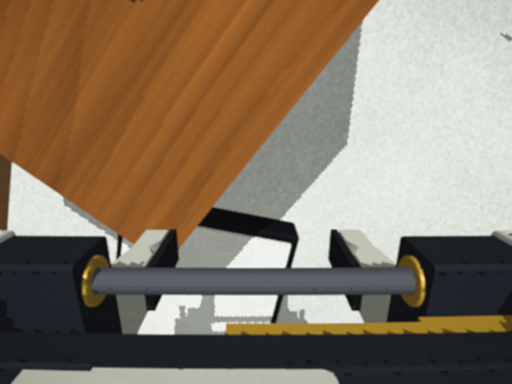

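```bash
cat > h.py <<'E'
import numpy as np, cv2
from plant import bot
from scipy.spatial.transform import Rotation as R
def K(c): return np.array([[c['fx'],0,c['cx']],[0,c['fy'],c['cy']],[0,0,1]])
def wristT(s,c):
    T=np.eye(4);T[:3,:3]=R.from_quat(s['eef_rot']).as_matrix();T[:3,3]=s['tcp_pos']
    return T@np.array(c['T_tool_cam'])
def shot(name,fn):
    s=bot.read_state();im=bot.camera(name);c=bot.get_calibration(name)
    T=wristT(s,c) if name=='wrist' else np.linalg.inv(c['view'])
    cv2.imwrite(f'pics/{fn}.png',im[:,:,::-1]);np.save(f'pics/{fn}.npy',T)
    return im
def ray(name,T,px):
    c=bot.get_calibration(name)
    u=cv2.undistortPoints(np.array([[px]],float),K(c),np.array(c['distortion']))[0,0]
    d=T[:3,:3]@np.array([u[0],-u[1],-1.]);return T[:3,3],d/np.linalg.norm(d)
def onz(name,T,px,z):
    o,d=ray(name,T,px);return o+d*(z-o[2])/d[2]
def proj(name,T,P):
    c=bot.get_calibration(name);Q=(np.linalg.inv(T)@np.append(P,1))[:3];Q=Q*[1,-1,-1]
    return cv2.projectPoints(Q[None],np.zeros(3),np.zeros(3),K(c),np.array(c['distortion']))[0][0,0]
def tri(rs):
    A=0;b=0
    for o,d in rs:
        M=np.eye(3)-np.outer(d,d);A=A+M;b=b+M@o
    x=np.linalg.solve(A,b);return x,[np.linalg.norm((np.eye(3)-np.outer(d,d))@(x-o)) for o,d in rs]
def Tf(name): 
    return np.linalg.inv(bot.get_calibration(name)['view'])
def down(yaw): # tool z down, tool y axis at angle yaw from world x... 
    y=np.array([np.cos(yaw),np.sin(yaw),0]);z=np.array([0,0,-1.]);x=np.cross(y,z)
    return R.from_matrix(np.stack([x,y,z],1)).as_quat()
E
python3 - <<'E'
from h import *
T=Tf('top');S=Tf('scene')
for n,p,z in [('round',(139,190),128),('sq',(172,191),128),('hang corners',(130,172),110),('',(198,178),110),('',(121,222),110),('',(190,232),110),('rest',(260,215),10),('gate pivot',(350,235),80),('catch',(342,180),10)]:
    print(n,onz('top',T,p,z).round())
for n,p,z in [('round',(410,216),128),('sq',(365,212),128),('rest',(256,216),10),('tape',(274,295),30)]:
    print(n,onz('scene',S,p,z).round())
print(R.from_quat(bot.read_state()['eef_rot']).as_matrix().round(2))
for f,(x0,x1,y0,y1) in {'top0':(110,390,130,280),'scene0':(80,450,140,330)}.items():
    im=cv2.imread(f'pics/{f}.png')[y0:y1,x0:x1]; cv2.imwrite(f'pics/{f}z.png',cv2.resize(im,None,fx=800/im.shape[1],fy=800/im.shape[1],interpolation=cv2.INTER_CUBIC))
E
```

```text
round [569. 333. 128.]
sq [569. 240. 128.]
hang corners [622. 368. 110.]
 [610. 172. 110.]
 [478. 384. 110.]
 [455. 188. 110.]
rest [512. -11.  10.]
gate pivot [ 457. -275.   80.]
catch [ 630. -269.   10.]
round [565. 333. 128.]
sq [571. 242. 128.]
rest [516.  -6.  10.]
tape [743.  80.  30.]
[[-0.95 -0.3  -0.  ]
 [-0.3   0.95  0.  ]
 [ 0.    0.   -1.  ]]
```

View pics/top0z.png

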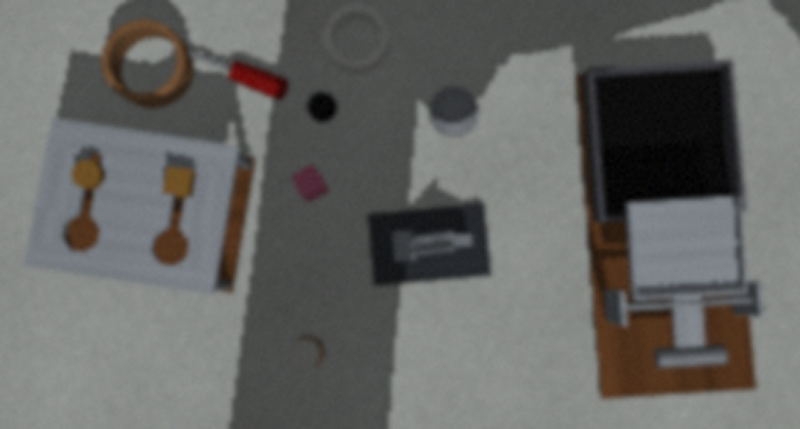

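View pics/scene0z.png

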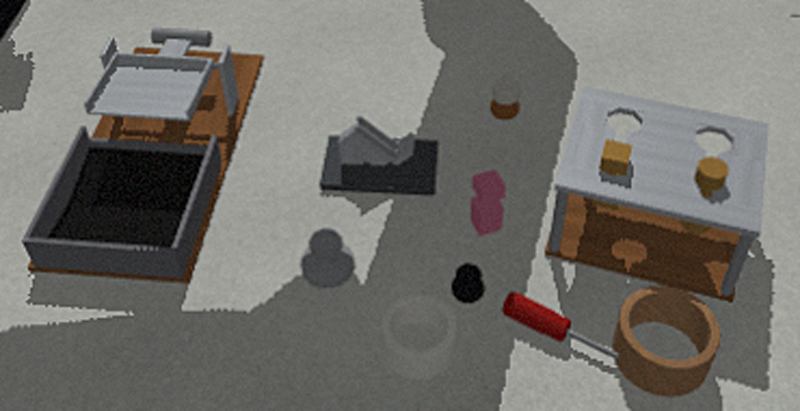

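```bash
python3 - <<'E'
from h import *
def ori(y,z):
    y=np.array(y,float);z=np.array(z,float);y/=np.linalg.norm(y);z/=np.linalg.norm(z);return R.from_matrix(np.stack([np.cross(y,z),y,z],1)).as_quat()
for s in (1,-1):
    for nm,p,z in [('hang',(569,333,115),(0,0,-1)),('hangup',(535,333,230),(0,0,-1)),('wide',(490,340,300),(0,0,-1)),
       ('place',(514,-40,90),(0,.707,-.707)),('placeup',(514,-120,170),(0,.707,-.707)),('pick',(514,0,60),(0,-.707,-.707)),('pickup',(514,80,140),(0,-.707,-.707)),('mid',(514,-20,250),(0,0,-1)),
       ('tray',(520,-272,95),(0,0,-1)),('trayup',(520,-272,200),(0,0,-1))]:
        q=bot.solve_ik(list(p),list(ori((s,0,0),z)))
        print(s,nm,None if q is None else np.round(q,2))
E
```

```text
1 hang [ 0.82  0.42 -0.17  0.   -0.99  2.32]
1 hangup [ 0.87  0.28 -0.09  0.   -1.2   2.28]
1 wide [ 0.93  0.19 -0.05  0.   -1.33  2.21]
1 place [-0.31  0.48 -0.13 -0.77 -1.34 -2.5 ]
1 placeup [-0.42  0.44  0.01 -0.7  -1.54 -2.55]
1 pick [ 0.75  0.51 -0.72  0.64 -1.05  1.86]
1 pickup [ 0.87  0.45 -0.53  0.5  -1.28  1.96]
1 mid [ 0.34  0.08 -0.3   0.   -1.19  2.8 ]
1 tray [-0.15  0.33 -0.36  0.   -0.88 -2.99]
1 trayup [-0.15  0.23 -0.23  0.   -1.11 -2.99]
-1 hang [ 0.82  0.42 -0.17  0.   -0.99 -0.82]
-1 hangup [ 0.87  0.28 -0.09  0.   -1.2  -0.87]
-1 wide [ 0.93  0.19 -0.05  0.   -1.33 -0.93]
-1 place [-0.31  0.48 -0.13 -0.77 -1.34  0.64]
-1 placeup [-0.42  0.44  0.01 -0.7  -1.54  0.59]
-1 pick [ 0.75  0.51 -0.72  0.64 -1.05 -1.28]
-1 pickup [ 0.87  0.45 -0.53  0.5  -1.28 -1.18]
-1 mid [ 0.34  0.08 -0.3   0.   -1.19 -0.34]
-1 tray [-0.15  0.33 -0.36  0.   -0.88  0.15]
-1 trayup [-0.15  0.23 -0.23  0.   -1.11  0.15]
```

```bash
cat >> h.py <<'E'
def ori(y,z):
    y=np.array(y,float);z=np.array(z,float);y/=np.linalg.norm(y);z/=np.linalg.norm(z);x=np.cross(y,z);x/=np.linalg.norm(x);y=np.cross(z,x)
    return R.from_matrix(np.stack([x,y,z],1)).as_quat()
E
python3 - <<'E'
from h import *
q=list(ori((-1,0,0),(0,0,-1)))
for i,p in enumerate([(560,-300,300),(600,-40,240),(480,-10,240),(490,310,240),(590,300,240)]):
    bot.move_ptp(list(p),q); bot.pause(0.1); shot('wrist',f'w{i}'); print(bot.read_state()['t'],bot.read_state()['tcp_pos'].round(1))
a=[cv2.imread(f'pics/w{i}.png') for i in range(5)]
cv2.imwrite('pics/wA.png',np.vstack([np.hstack([a[1],a[2]])])[:,:][:,::1][::,:])
E
python3 -c "
import cv2,numpy as np
for n,l in (('wB',(0,3)),):
  pass
"
```

```text
2.125 [ 559.5 -300.9  299.8]
3.325 [600.2 -41.4 240.4]
4.0333 [480.7 -10.3 240.1]
5.4 [490.4 308.8 240.3]
6.0333 [589.6 299.7 240.4]
```

View pics/w3.png

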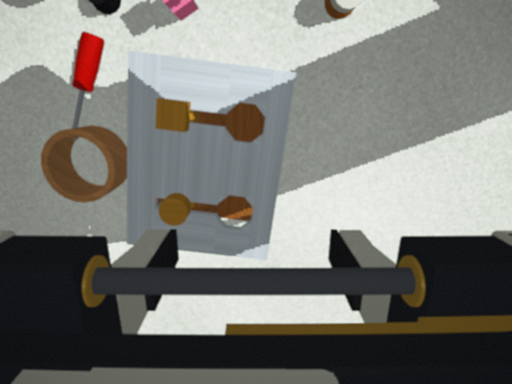

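View pics/w4.png

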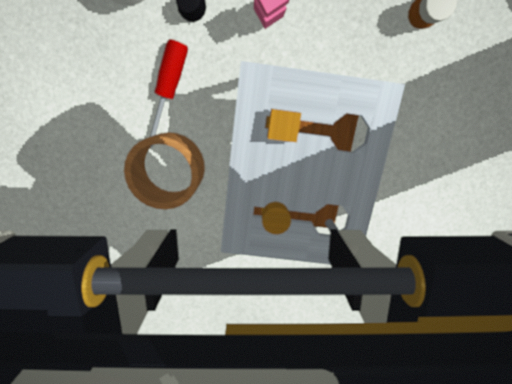

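View pics/w1.png

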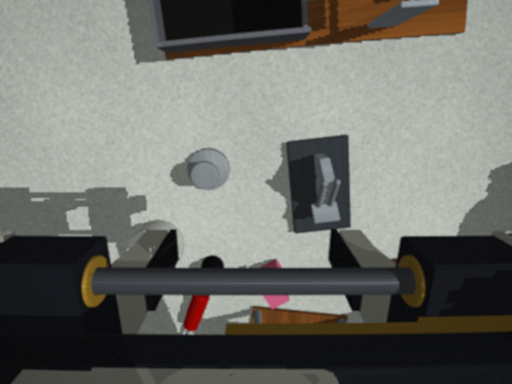

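View pics/w2.png

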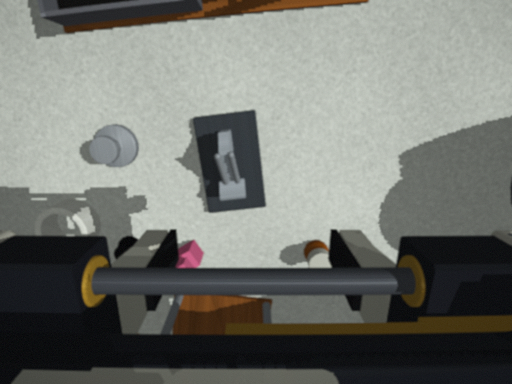

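View pics/w0.png

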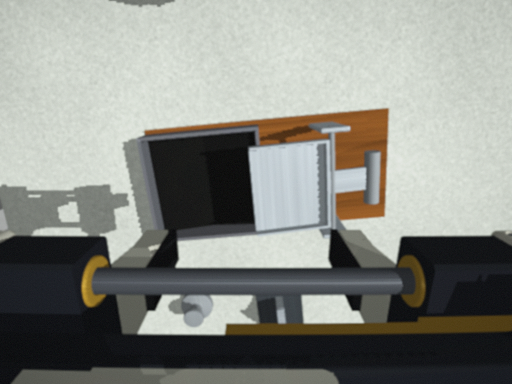

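```bash
python3 - <<'E'
from h import *
a=cv2.imread('pics/w3.png')[40:265,115:305];b=cv2.imread('pics/w4.png')[50:270,215:415]
f=lambda x:cv2.resize(x,None,fx=3,fy=3,interpolation=cv2.INTER_CUBIC)
A=f(a);B=f(b);cv2.imwrite('pics/c3.png',A[:600]);cv2.imwrite('pics/c3b.png',A[75:]);cv2.imwrite('pics/c4.png',B[60:])
E
```

```text
(no output)
```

View pics/c3b.png

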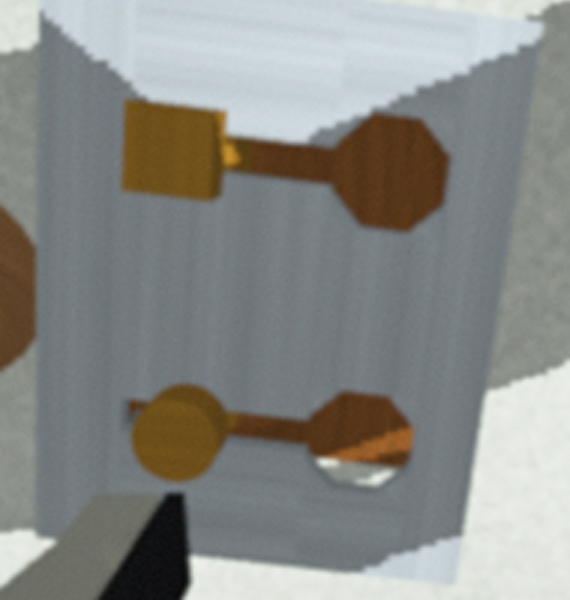

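View pics/c4.png

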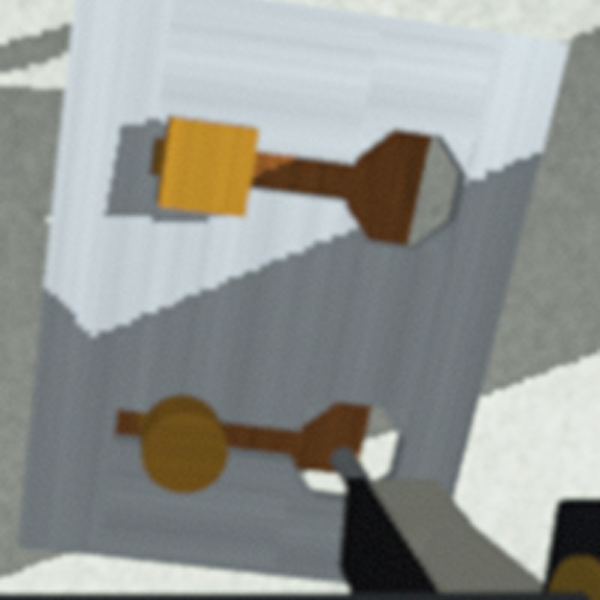

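```bash
cat > m1.py <<'E'
from h import *
T3=np.load('pics/w3.npy');T4=np.load('pics/w4.npy')
p3=lambda u,v:(115+(u+.5)/3-.5,65+(v+.5)/3-.5)
p4=lambda u,v:(215+(u+.5)/3-.5,70+(v+.5)/3-.5)
D={'wideL':((359.5,440),(347,448)),'wideR':((390,172),(402,188)),'headtop':((177,435),(186,449)),'cLL':((38,535),(20,547)),'cUR':((543,25),(570,40))}
for k,(a,b) in D.items():
    x,e=tri([ray('wrist',T3,p3(*a)),ray('wrist',T4,p4(*b))])
    z=128 if 'head' in k else 110
    print(k,x.round(1),np.round(e,1),onz('wrist',T3,p3(*a),z).round(1),onz('wrist',T4,p4(*b),z).round(1))
E
python3 m1.py
python3 - <<'E'
from h import *
im=cv2.imread('pics/top0.png');T=Tf('top')
c=cv2.resize(im[160:240,110:205],None,fx=7,fy=7,interpolation=cv2.INTER_CUBIC);cv2.imwrite('pics/topc.png',c)
im=cv2.imread('pics/scene0.png')
c=cv2.resize(im[175:275,325:445],None,fx=6,fy=6,interpolation=cv2.INTER_CUBIC);cv2.imwrite('pics/scc.png',c)
E
```

```text
wideL [508.9 338.2 105.8] [0.3 0.3] [508.6 337.  110. ] [510.  336.2 110. ]
wideR [497.6 249.  105.1] [0.1 0.1] [497.5 248.5 110. ] [499.2 248.6 110. ]
headtop [566.3 330.  124.8] [0.4 0.4] [565.3 328.5 128. ] [566.6 329.1 128. ]
cLL [622.8 373.2 109.9] [0.5 0.5] [622.6 372.6 110. ] [622.9 373.7 110. ]
cUR [451.4 204.9 108.6] [0.7 0.7] [451.6 205.7 110. ] [451.9 204.3 110. ]
```

View pics/topc.png

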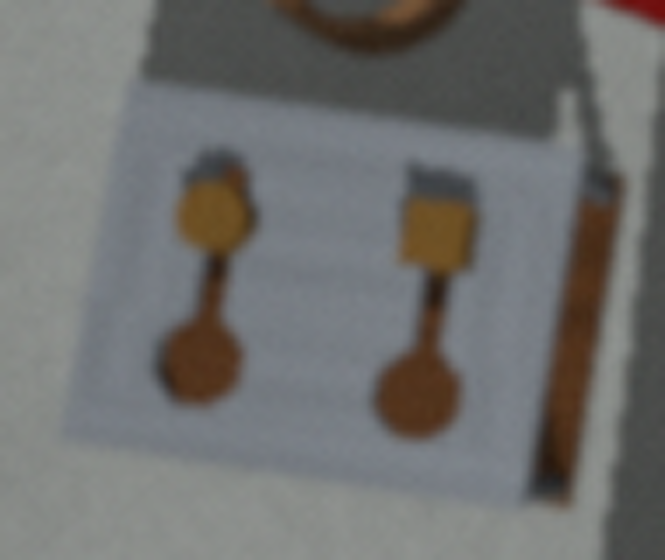

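View pics/scc.png

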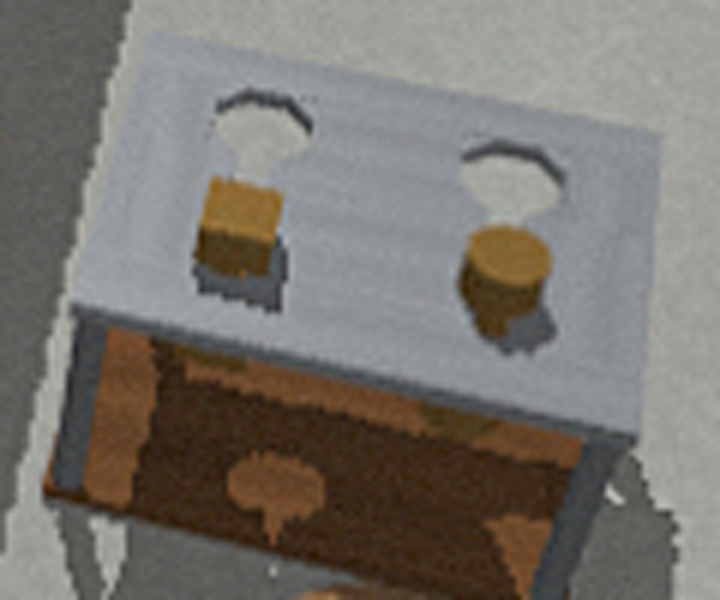

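```bash
python3 - <<'E'
from h import *
T=Tf('top');S=Tf('scene')
t=lambda u,v:(110+(u+.5)/7-.5,160+(v+.5)/7-.5)
s=lambda u,v:(325+(u+.5)/6-.5,175+(v+.5)/6-.5)
for k,a,b,z in [('head',(213,216),(510,256),128),('wL',(202,362),(513,178),110),('c1',(140,82),(635,438),110),('c2',(528,498),(145,33),110),('c3',(66,437),(662,132),110),('c4',(582,150),(75,305),110)]:
    x,e=tri([ray('top',T,t(*a)),ray('scene',S,s(*b))]);print(k,x.round(1),np.round(e,1),onz('top',T,t(*a),z).round(1),onz('scene',S,s(*b),z).round(1))
E
```

```text
head [568.  331.3 126.7] [0.8 0.8] [567.9 330.  128. ] [569.  331.9 128. ]
wL [509.9 338.5 108.5] [1. 1.] [509.9 337.  110. ] [511.1 339.2 110. ]
c1 [624.8 372.1 106.4] [1.6 1.6] [624.2 369.  110. ] [627.4 372.6 110. ]
c2 [458.1 203.2 111.7] [1.1 1.1] [458.2 202.4 110. ] [455.7 204.4 110. ]
c3 [478.1 391.3 110.7] [1.6 1.6] [478.2 389.9 110. ] [476.6 393.2 110. ]
c4 [601.1 187.8 108. ] [0.7 0.7] [600.9 186.7 110. ] [602.8 188.5 110. ]
```

```bash
python3 - <<'E'
from h import *
yaw=-0.125;c,s=np.cos(yaw),np.sin(yaw)
q=list(ori((-c,-s,0),(0,0,-1)))
h=np.array([567,330.5]);w=np.array([509,337.7])
bot.move_gripper(60,30)
bot.move_ptp([*h,180],q)
bot.line_to([*h,113.5],80)
bot.pause(.1)
st=bot.read_state();print(st['t'],st['tcp_pos'],st['contact_force'].round(2))
bot.move_gripper(0,30);bot.pause(.2)
st=bot.read_state();print(st['t'],st['tcp_pos'],st['contact_force'].round(2),st['width'])
shot('wrist','g0');shot('scene','gs0')
E
```

```text
8.2 [567.32592255 330.80629575 114.24088788] [-0.65  0.89  0.33]
9.0417 [567.09864387 330.5060688  113.56333933] [ 1.01 -1.12  1.  ] 27.201120631440038
```

View pics/gs0.png

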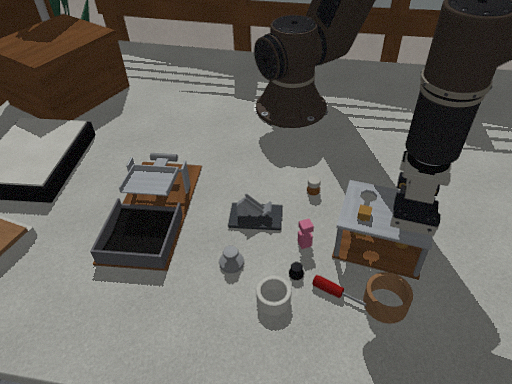

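```bash
python3 - <<'E'
from h import *
def pr(m):
    st=bot.read_state();print(m,round(st['t'],2),st['tcp_pos'].round(1),st['contact_force'].round(2),round(st['width'],1));return st
h=np.array([567,330.5]);w=np.array([508.6,337.8])
bot.line_to([*h,116.5],40);bot.pause(.1);pr('lift')
for f in (.35,.7,1):
    bot.line_to([*(h+f*(w-h)),116.5],50);bot.pause(.1);pr(f)
shot('scene','gs1')
E
python3 - <<'E'
import cv2
im=cv2.imread('pics/gs1.png')[150:290,320:450];cv2.imwrite('pics/gs1c.png',cv2.resize(im,None,fx=4,fy=4,interpolation=cv2.INTER_CUBIC))
E
```

```text
lift 9.49 [566.6 330.3 116. ] [ 1.19  0.19 -2.44] 27.1
0.35 10.15 [546.7 333.2 116.7] [-0.96 -0.01 -3.16] 27.1
0.7 10.81 [526.2 335.8 116.6] [ 0.2   0.62 -3.34] 27.0
1 11.41 [508.7 338.  116.7] [-0.74 -0.21 -4.14] 27.3
```

View pics/gs1c.png

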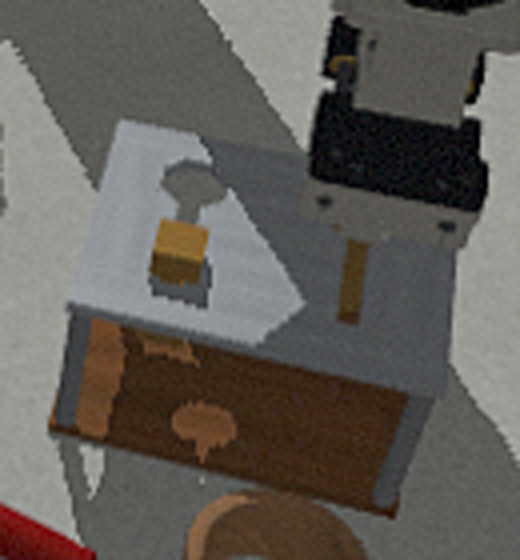

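```bash
python3 - <<'E'
from h import *
def pr(m):
    st=bot.read_state();print(m,round(st['t'],2),st['tcp_pos'].round(1),st['contact_force'].round(2),round(st['width'],1));return st
w=np.array([508.6,337.8])
for z in (121,125,128,132,140,160,225):
    bot.line_to([*w,z],60)
    st=pr(z)
    if np.abs(st['contact_force'][:2]).max()>6 or st['contact_force'][2]<-12: print('STOP');break
bot.pause(.1);pr('');shot('scene','gs2');shot('top','gt2')
E
```

```text
121 11.71 [509.  338.  121.5] [-0.36  0.2  -3.69] 27.1
125 11.96 [508.8 337.9 125.4] [-0.09  0.78 -4.37] 27.2
128 12.21 [508.7 337.9 128.2] [-0.28  0.23 -3.89] 27.1
132 12.46 [508.8 338.  132.4] [-0.04  0.04 -4.23] 27.2
140 12.74 [508.9 338.1 140.7] [ 0.34 -0.76 -5.  ] 27.3
160 13.22 [508.7 338.  160.5] [ 0.29 -0.45 -4.09] 27.0
225 14.46 [508.4 337.6 224.4] [-0.11  0.34 -3.3 ] 27.2
 14.56 [508.4 337.6 224.5] [ 0.91 -0.24 -4.29] 27.1
```

View pics/gs2.png

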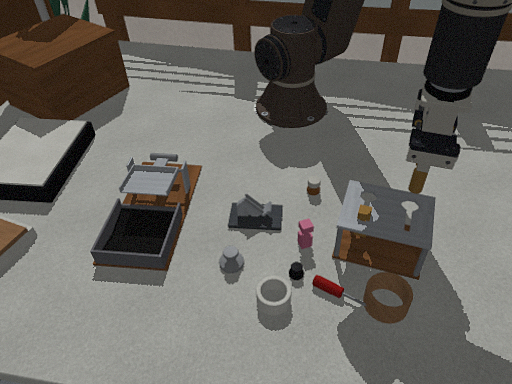

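```bash
python3 - <<'E'
from h import *
f=lambda n,y0,y1,x0,x1,k,o:cv2.imwrite(f'pics/{o}.png',cv2.resize(cv2.imread(f'pics/{n}.png')[y0:y1,x0:x1],None,fx=k,fy=k,interpolation=cv2.INTER_CUBIC))
f('w1',130,238,275,365,5,'r1');f('w2',105,217,185,275,5,'r2');f('gs0',185,235,220,295,8,'rs');f('gt2',190,240,230,295,8,'rt')
E
```

```text
(no output)
```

View pics/r1.png

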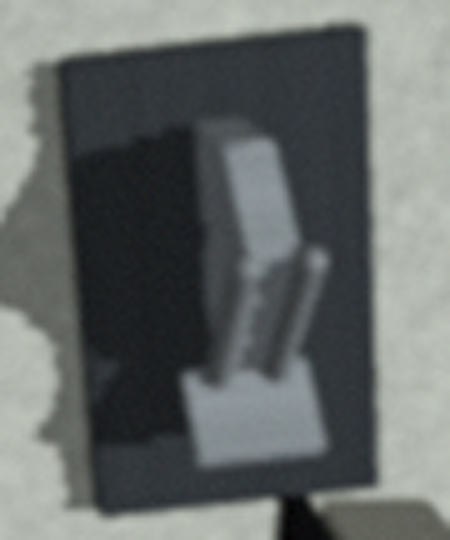

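View pics/r2.png

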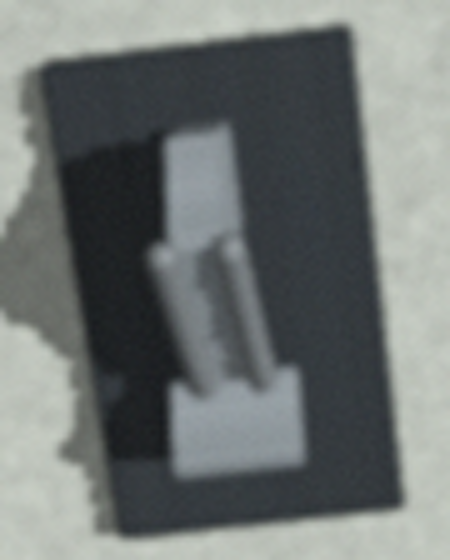

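View pics/rs.png

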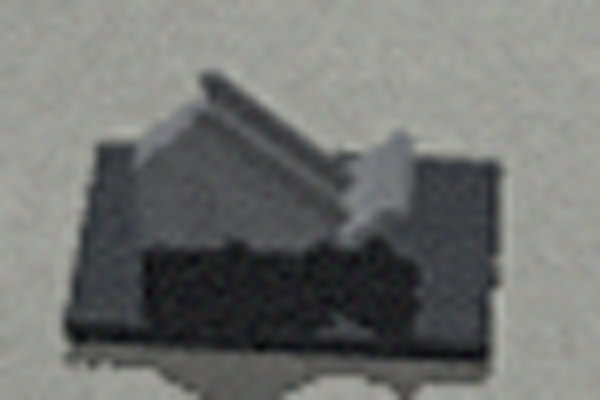

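View pics/rt.png

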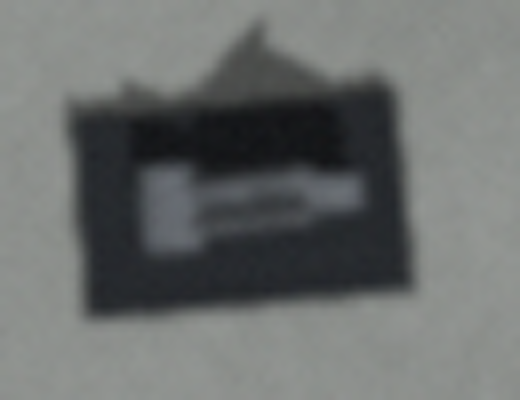

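```bash
cat > m2.py <<'E'
from h import *
T1=np.load('pics/w1.npy');T2=np.load('pics/w2.npy');S=Tf('scene');T=Tf('top')
g=lambda x0,y0,k:(lambda u,v:(x0+(u+.5)/k-.5,y0+(v+.5)/k-.5))
p1=g(275,130,5);p2=g(185,105,5);ps=g(220,185,8);pt=g(230,190,8)
D={'rodL':((255,262),(160,255)),'rodR':((318,258),(232,246)),'stopL':((200,466),(175,476)),'stopR':((327,450),(304,464)),'stopfL':((182,374),(170,384)),'stopfR':((312,358),(298,368)),
'bUL':((63,62),(43,68)),'bUR':((362,28),(348,30)),'bLL':((102,513),(123,533)),'bLR':((375,485),(400,505))}
P={}
for k,(a,b) in D.items():
    x,e=tri([ray('wrist',T1,p1(*a)),ray('wrist',T2,p2(*b))]);P[k]=x
    print(k,x.round(1),np.round(e,1),onz('wrist',T1,p1(*a),10).round(1) if k[0]=='b' else '')
yw=P['bUL']-P['bUR'];yv=P['bLL']-P['bUL'];print('yaw x',np.arctan2(yw[1],yw[0]),'yaw y',np.arctan2(-yv[0],yv[1]))
for k,a,b in [('rodR',(207,72),None),('base corners',None,None)]: pass
for a in [(75,110),(392,85),(88,315),(410,288)]: print('top base',onz('top',T,pt(*a),10).round(1))
for a in [(103,145),(497,160),(70,330),(488,345)]: print('scene base',onz('scene',S,ps(*a),10).round(1))
E
python3 m2.py
```

```text
rodL [519.4 -33.3  74.3] [0.7 0.7] 
rodR [504.2 -33.9  70.7] [0. 0.] 
stopL [521.7  28.1  42.7] [0. 0.] 
stopR [489.6  24.6  42.2] [0.6 0.6] 
stopfL [524.2   9.2  25.7] [0.1 0.1] 
stopfR [491.4   4.1  28.6] [0.1 0.1] 
bUL [555.7 -68.8   6.3] [0.4 0.4] [556.1 -69.7  10. ]
bUR [478.7 -77.6   5.4] [0.2 0.2] [480.1 -78.3  10. ]
bLL [540.8  56.6   7.8] [0.3 0.3] [541.2  56.   10. ]
bLR [464.6  48.2   8.3] [0.2 0.2] [465.2  47.7  10. ]
yaw x 0.1146935145864222 yaw y 0.11845569938143652
top base [546.8  56.6  10. ]
top base [559.9 -68.2  10. ]
top base [466.6  49.   10. ]
top base [480.3 -76.8  10. ]
scene base [481.8 -75.   10. ]
scene base [465.5  49.6  10. ]
scene base [560.4 -65.3  10. ]
scene base [543.1  59.8  10. ]
```

```bash
cat >> m2.py <<'E'
print('---')
r=lambda k,sc:tri([ray('wrist',T1,p1(*D[k][0])),ray('wrist',T2,p2(*D[k][1])),ray('scene',S,ps(*sc))])
print(r('rodR',(212,78)));print(r('rodL',(203,103)));print('stopR top',r('stopR',(402,135)))
for nm,P in [('rodR',(504.2,-33.9,73.5)),('rodL',(519.4,-33.3,76)),('rodL',(519.4,-33.3,73)),('stop',(489.6,25,45))]:
    u=proj('scene',S,np.array(P));print(nm,(u-[220,185]+.5)*8-.5)
E
python3 m2.py | sed -n '/---/,$p'
```

```text
---
(array([503.78221698, -32.82670776,  67.72186734]), [np.float64(0.5266563577411931), np.float64(0.9085694561245161), np.float64(0.9751812785705196)])
(array([519.00909014, -32.15486169,  71.78966103]), [np.float64(1.2170387341393754), np.float64(0.8597740699585503), np.float64(1.2419558462066287)])
stopR top (array([489.80597317,  24.51054124,  41.22791069]), [np.float64(0.5651864553599463), np.float64(0.9839330817896412), np.float64(1.0565077851737936)])
rodR [204.15727053  64.90097446]
rodL [194.17949404  93.94731227]
rodL [194.63210608 101.19969033]
stop [406.55036642 124.09812709]
```

```bash
cat >> m2.py <<'E'
print('+++')
print('top rod end',onz('top',T,pt(308,205),71).round(1),'stop mid',onz('top',T,pt(170,208),42).round(1), onz('top',T,pt(142,208),42).round(1))
print(proj('top',T,np.array([511.7,-33,71])), pt(308,205))
E
python3 m2.py | sed -n '/+++/,$p'
```

```text
+++
top rod end [509.6 -33.8  71. ] stop mid [508.1  17.7  42. ] [507.8  28.4  42. ]
[267.79563245 214.4574038 ] (268.0625, 215.1875)
```

```bash
cat >> h.py <<'E'
YR=0.115; cR,sR=np.cos(YR),np.sin(YR)
U=np.array([.7071*sR,-.7071*cR,.7071]);N=np.array([-.7071*sR,.7071*cR,.7071]);X=np.array([cR,sR,0])
FOOT=np.array([506.5,18.5,42.5])
def pr(m):
    st=bot.read_state();print(m,round(st['t'],2),st['tcp_pos'].round(1),st['contact_force'].round(2),round(st['width'],1));return st
E
python3 - <<'E'
from h import *
bot.move_gripper(0,55);pr('grip')
bot.line_to([515,120,240],250)
q=list(ori(-X,-U))
bot.move_ptp(list(FOOT+130*U+8*N),q)
bot.pause(.1);pr('pre')
bot.line_to(list(FOOT+85*U+8*N),150);bot.pause(.15);pr('near')
shot('scene','p_s');shot('top','p_t');shot('wrist','p_w')
f=lambda n,y0,y1,x0,x1,k,o:cv2.imwrite(f'pics/{o}.png',cv2.resize(cv2.imread(f'pics/{n}.png')[y0:y1,x0:x1],None,fx=k,fy=k,interpolation=cv2.INTER_CUBIC))
f('p_s',150,250,190,310,6,'p_sc')
E
```

```text
grip 14.88 [508.6 337.8 224.9] [-1.33  0.3  -4.48] 26.8
pre 17.23 [516.8 -65.8 140.7] [ 0.74  0.17 -3.3 ] 26.7
near 17.83 [513.3 -35.9 108.9] [ 0.45 -0.24 -2.96] 26.4
```

View pics/p_sc.png

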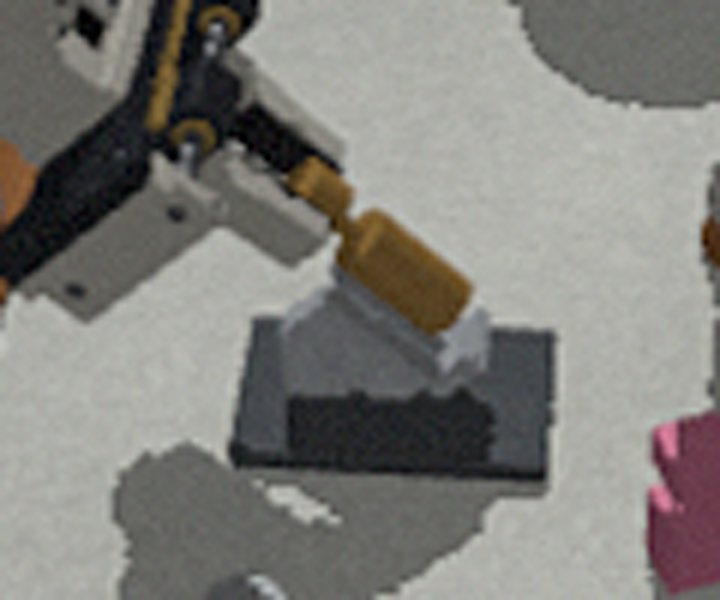

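View pics/p_w.png

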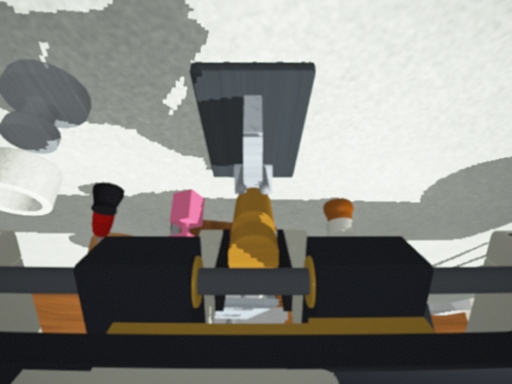

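```bash
python3 - <<'E'
from h import *
b=bot.read_state()['contact_force']
d=85;e=8
while e>-6:
    e-=1.5;bot.line_to(list(FOOT+d*U+e*N),25);bot.pause(.08)
    st=bot.read_state();f=st['contact_force']-b;print(e,(f@N).round(2),(f@U).round(2))
    if f@N>2.5: break
e+=0.7
while d>60:
    d-=2;bot.line_to(list(FOOT+d*U+e*N),30);bot.pause(.05)
    st=bot.read_state();f=st['contact_force']-b;print(d,(f@N).round(2),(f@U).round(2))
    if f@U>4: break
pr('end');print(d,e)
shot('scene','q_s');shot('wrist','q_w')
f=lambda n,y0,y1,x0,x1,k,o:cv2.imwrite(f'pics/{o}.png',cv2.resize(cv2.imread(f'pics/{n}.png')[y0:y1,x0:x1],None,fx=k,fy=k,interpolation=cv2.INTER_CUBIC))
f('q_s',150,250,190,310,6,'q_sc')
E
```

```text
6.5 -0.77 0.09
5.0 -0.21 0.19
3.5 0.47 0.37
2.0 0.72 -0.5
0.5 -0.16 0.31
-1.0 0.48 -0.15
-2.5 4.94 2.31
83 4.43 0.76
81 3.26 -0.0
79 2.51 -0.18
77 4.49 0.56
75 4.32 0.58
73 4.76 1.24
71 4.5 1.2
69 4.77 0.44
67 5.43 1.14
65 7.6 14.92
end 23.32 [512.3 -29.7  88.4] [ 1.43 -4.99 12.  ] 26.5
65 -1.8
```

View pics/q_sc.png

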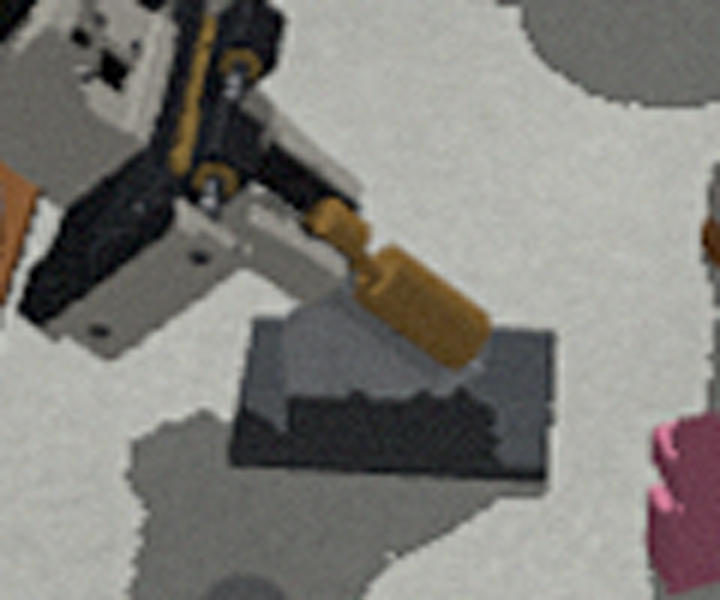

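View pics/q_w.png

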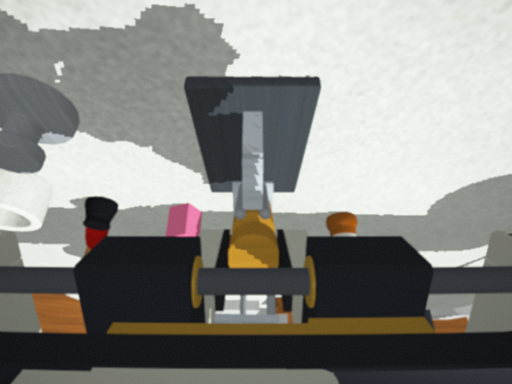

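```bash
python3 - <<'E'
from h import *
p=FOOT+66*U-1.8*N
bot.line_to(list(p),30)
bot.move_gripper(50,55);bot.pause(.3);pr('open')
bot.line_to(list(p+75*U),200);bot.pause(.3);pr('back')
shot('scene','r_s');shot('wrist','r_w');shot('top','r_t')
f=lambda n,y0,y1,x0,x1,k,o:cv2.imwrite(f'pics/{o}.png',cv2.resize(cv2.imread(f'pics/{n}.png')[y0:y1,x0:x1],None,fx=k,fy=k,interpolation=cv2.INTER_CUBIC))
f('r_s',150,250,190,310,6,'r_sc')
E
```

```text
open 24.61 [512.  -29.1  87.9] [-0.83  0.93 -0.85] 49.8
back 25.43 [517.7 -81.1 140.4] [-0.31 -0.13 -0.76] 50.0
```

View pics/r_sc.png

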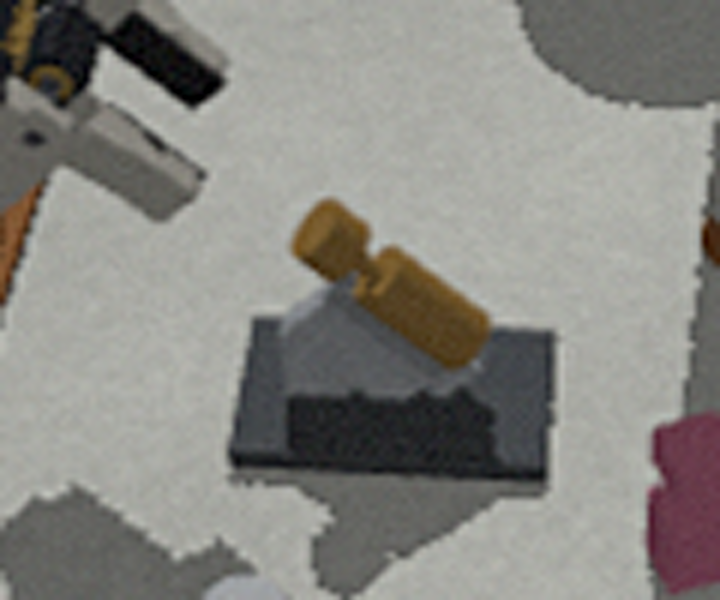

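View pics/r_w.png

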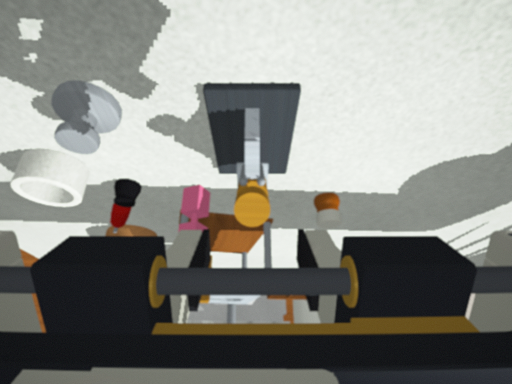

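```bash
python3 - <<'E'
from h import *
f=lambda n,y0,y1,x0,x1,k,o:cv2.imwrite(f'pics/{o}.png',cv2.resize(cv2.imread(f'pics/{n}.png')[y0:y1,x0:x1],None,fx=k,fy=k,interpolation=cv2.INTER_CUBIC))
f('w0',100,245,130,400,2.9,'k0');f('gs2',145,275,85,210,4.5,'ks');f('gt2',145,275,305,385,4.5,'kt')
E
```

```text
(no output)
```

View pics/k0.png

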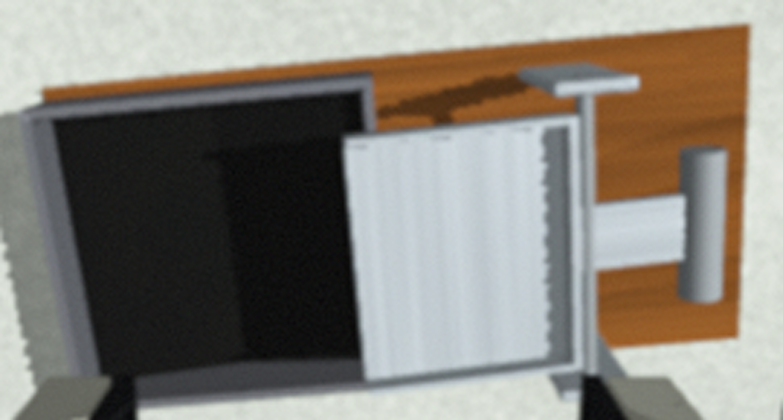

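View pics/ks.png

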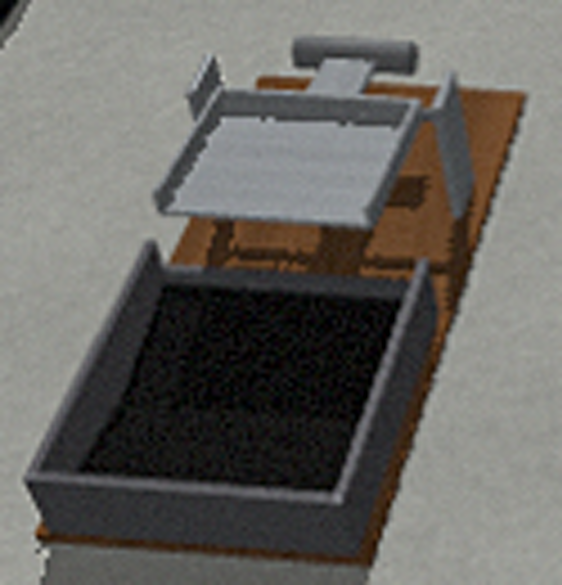

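View pics/kt.png

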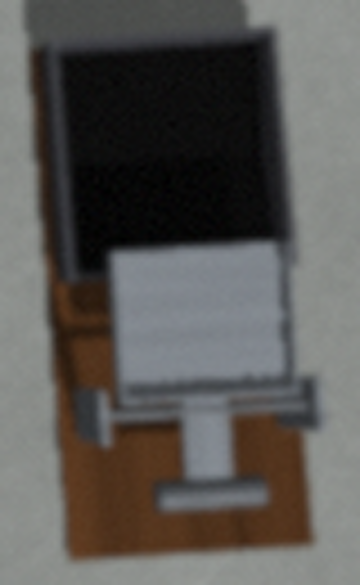

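```bash
cat > m3.py <<'E'
from h import *
W=np.load('pics/w0.npy');S=Tf('scene');T=Tf('top')
g=lambda x0,y0,k:(lambda u,v:(x0+(u+.5)/k-.5,y0+(v+.5)/k-.5))
p0=g(130,100,2.9);ps=g(85,145,4.5);pt=g(305,145,4.5)
D={'exit-y':((347,142),(279,245),(165,210)),'exit+y':((366,380),(109,252),(366,225)),'backtop-y':((577,117),None,(220,92)),'backtop+y':((577,369),None,(420,102)),
'catch far-y':((25,115),(273,30),(30,478)),'catch far+y':(None,(47,43),(338,497)), 'catch near-y':((371,75),None,(150,243)),'catch near+y':(None,(65,280),(425,263)),
'base -y':((748,27),(312,542),(258,78)),'base +y':((737,338),(70,557),(526,94))}
P={}
for k,(a,b,c) in D.items():
    rs=[]
    if a: rs.append(ray('wrist',W,p0(*a)))
    if b: rs.append(ray('top',T,pt(*b)))
    if c: rs.append(ray('scene',S,ps(*c)))
    x,e=tri(rs);P[k]=x;print(k,x.round(1),np.round(e,1))
d=P['exit+y']-P['exit-y'];print('len',np.linalg.norm(d),'yaw',np.arctan2(-d[0],d[1]))
d=P['backtop+y']-P['backtop-y'];print('len',np.linalg.norm(d),'yaw',np.arctan2(-d[0],d[1]))
d=P['base +y']-P['base -y'];print('len',np.linalg.norm(d),'yaw',np.arctan2(-d[0],d[1]))
E
python3 m3.py
```

```text
exit-y [ 563.4 -322.5   83.2] [0.5 1.2 1.5]
exit+y [ 555.8 -212.2   84.2] [0.8 1.  0.3]
backtop-y [ 465.1 -333.3   81.5] [0. 0.]
backtop+y [ 457.3 -217.8   85. ] [0.6 0.6]
catch far-y [ 715.5 -330.9   45.1] [0.9 1.5 0.7]
catch far+y [ 702.6 -176.5   49.2] [1. 1.]
catch near-y [ 551.7 -346.9   42.5] [1.3 1.3]
catch near+y [ 540.2 -190.9   45. ] [0.8 0.8]
base -y [ 364.6 -369.4    5.7] [1.4 0.8 0.9]
base +y [ 349.  -201.     4.6] [1.3 2.1 2.1]
len 110.56661532787861 yaw 0.06891151924889731
len 115.7734944639289 yaw 0.06751396643728275
len 169.1143402079435 yaw 0.09273992316477644
```

```bash
python3 - <<'E'
from h import *
F=FOOT-3*U-2*N; G=F+38*U-6*N
bot.line_to([513,-80,230],250,list(ori(-X,(0,0,-1))))
bot.move_ptp(list(G+90*N),list(ori(-X,-N)));pr('pre')
bot.line_to(list(G+35*N),150);bot.pause(.15);pr('near')
shot('scene','s_s');shot('wrist','s_w')
f=lambda n,y0,y1,x0,x1,k,o:cv2.imwrite(f'pics/{o}.png',cv2.resize(cv2.imread(f'pics/{n}.png')[y0:y1,x0:x1],None,fx=k,fy=k,interpolation=cv2.INTER_CUBIC))
f('s_s',150,250,190,310,6,'s_sc')
E
```

```text
pre 27.53 [502.7  50.6 124.8] [ 0.21 -0.39  0.57] 50.2
near 28.2 [507.9  13.6  87.1] [-0.35 -0.22 -1.94] 49.8
```

View pics/s_sc.png

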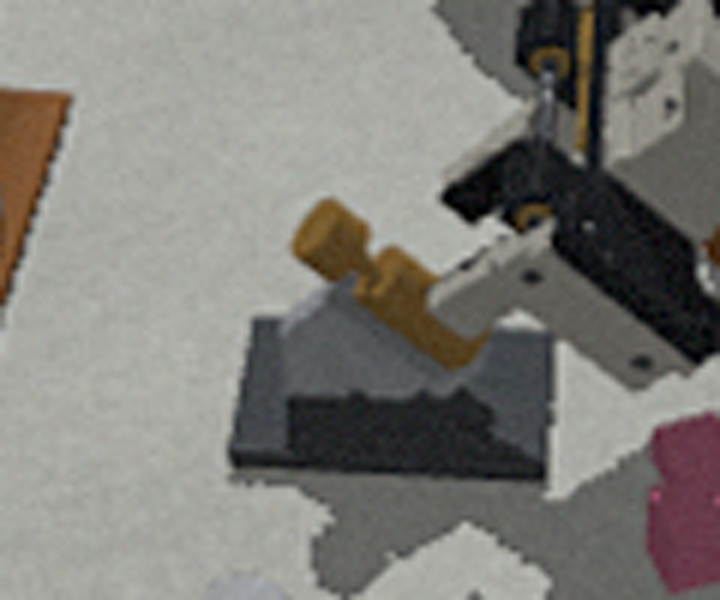

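View pics/s_w.png

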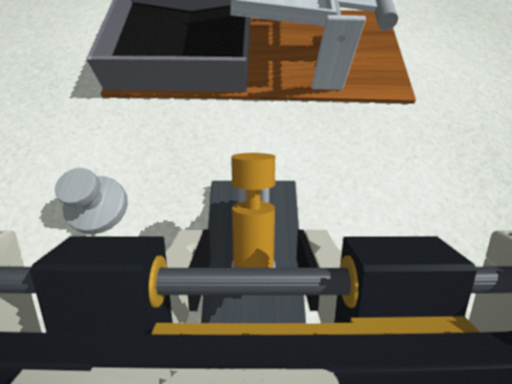

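```bash
python3 - <<'E'
from h import *
F=FOOT-3*U-2*N; G=F+38*U-6*N
bot.line_to(list(G),60);bot.pause(.1);pr('at')
bot.move_gripper(0,35);bot.pause(.15);pr('grip')
bot.line_to(list(G+6*N),30);bot.pause(.1);pr('lift')
bot.line_to(list(G+70*N),150);bot.pause(.1);pr('up')
shot('scene','u_s')
f=lambda n,y0,y1,x0,x1,k,o:cv2.imwrite(f'pics/{o}.png',cv2.resize(cv2.imread(f'pics/{n}.png')[y0:y1,x0:x1],None,fx=k,fy=k,interpolation=cv2.INTER_CUBIC))
f('u_s',110,250,190,330,4,'u_sc')
E
```

```text
at 29.13 [510.2 -11.4  61.7] [ 0.25 -0.08 -0.28] 49.8
grip 29.8 [510.5 -11.3  61.8] [2.36 0.86 2.41] 26.8
lift 30.25 [509.1  -7.7  65.6] [-0.89 -1.27 -2.19] 27.2
up 30.93 [503.6  36.3 110.4] [-0.2   0.59 -2.97] 26.8
```

View pics/u_sc.png

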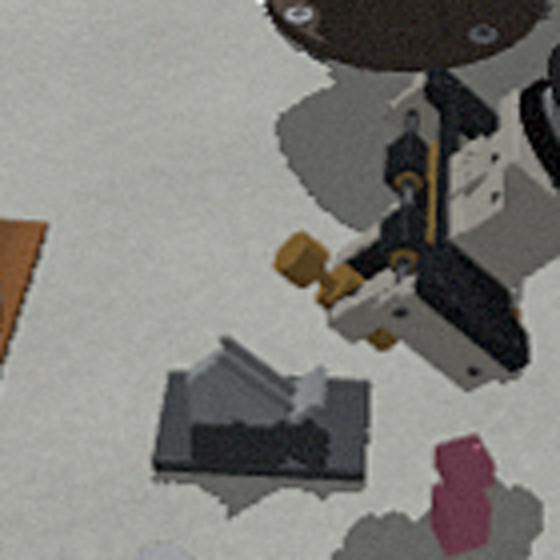

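```bash
cat >> h.py <<'E'
YG=0.082;GX=np.array([np.cos(YG),np.sin(YG),0]);GY=np.array([-np.sin(YG),np.cos(YG),0])
GZ=np.cos(.1)*np.array([0,0,1])-np.sin(.1)*GX   # tray normal
SPOT=np.array([515.,-271.1,80.])
QT=list(ori(-np.cross(GY,GZ),-GZ))
TG=SPOT+4*GY+(14-6)*GZ
E
python3 - <<'E'
from h import *
bot.line_to([505,0,200],250)
bot.move_ptp(list(TG+90*GZ),QT);pr('pre')
bot.line_to(list(TG+28*GZ),120);bot.pause(.2);pr('near')
shot('scene','v_s');shot('top','v_t');shot('wrist','v_w')
f=lambda n,y0,y1,x0,x1,k,o:cv2.imwrite(f'pics/{o}.png',cv2.resize(cv2.imread(f'pics/{n}.png')[y0:y1,x0:x1],None,fx=k,fy=k,interpolation=cv2.INTER_CUBIC))
f('v_s',120,260,85,225,4,'v_sc')
f('v_t',145,275,305,405,4,'v_tc')
E
```

```text
pre 32.73 [ 504.1 -267.2  176. ] [-0.09 -0.12 -4.29] 27.0
near 33.59 [ 511.7 -267.5  116.8] [-0.84 -0.1  -4.28] 27.3
```

View pics/v_sc.png

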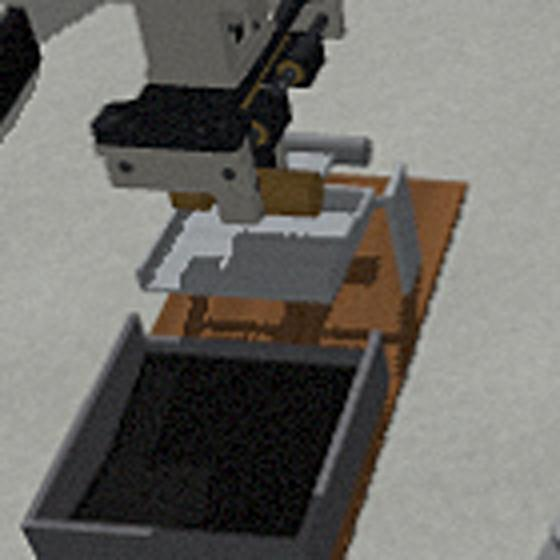

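View pics/v_w.png

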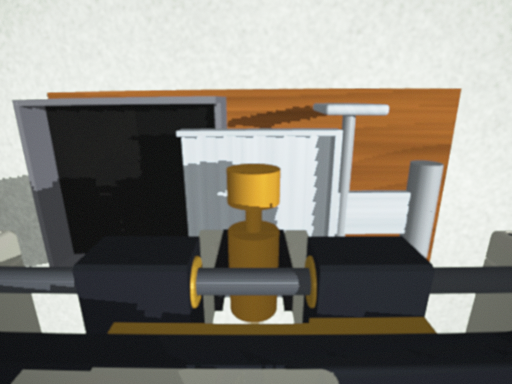

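```bash
python3 - <<'E'
from h import *
bot.line_to(list(TG+8*GZ),60);bot.pause(.1);pr('8')
bot.line_to(list(TG-0.5*GZ),25);bot.pause(.3);pr('0')
shot('scene','x_s');shot('top','x_t');shot('wrist','x_w')
f=lambda n,y0,y1,x0,x1,k,o:cv2.imwrite(f'pics/{o}.png',cv2.resize(cv2.imread(f'pics/{n}.png')[y0:y1,x0:x1],None,fx=k,fy=k,interpolation=cv2.INTER_CUBIC))
f('x_s',135,235,100,210,6,'x_sc')
f('v_s',135,235,100,210,6,'v_sc')
E
```

```text
8 34.33 [ 513.2 -267.3   95.9] [ 0.06  0.36 -4.15] 27.0
0 35.12 [ 513.9 -267.2   87.5] [-0.28  1.2  -3.92] 27.3
```

View pics/x_sc.png

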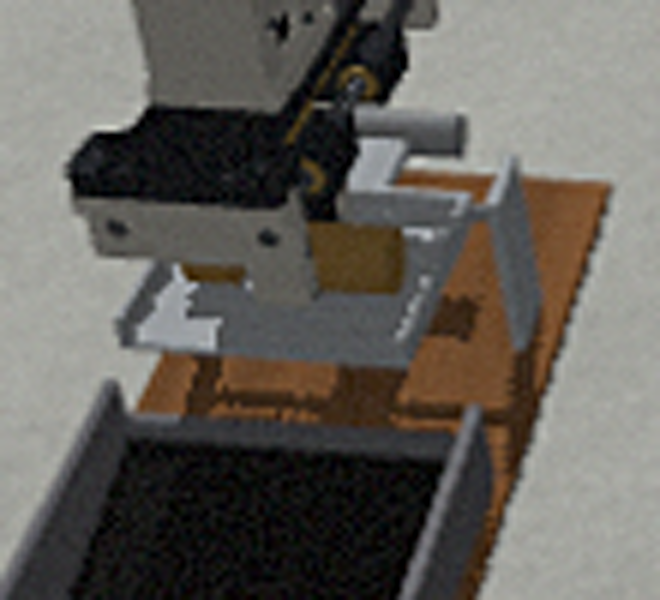

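View pics/x_w.png

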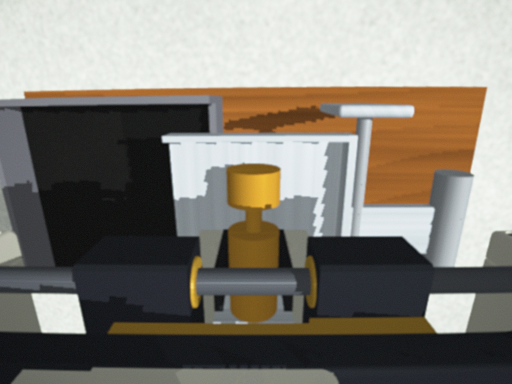

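```bash
python3 - <<'E'
from h import *
# ROI around exit-edge right corner (in x_s px): crop coords (300..420,330..370)/6+offset
def roi(im): 
    g=cv2.cvtColor(im,cv2.COLOR_RGB2GRAY).astype(np.float32); return g[183:200,138:176]
def edge(im):
    r=cv2.GaussianBlur(roi(im),(0,0),0.8); gr=-np.diff(r,axis=0); w=np.clip(gr,0,None)**2; return (w*np.arange(w.shape[0])[:,None]).sum()/w.sum()
for n in ('gs2','v_s','x_s'): print(n,round(edge(cv2.imread(f'pics/{n}.png')[:,:,::-1]),2))
x=cv2.imread('pics/x_s.png');v=cv2.imread('pics/gs2.png')
f=lambda a:cv2.resize(a[170:205,110:176],None,fx=9,fy=9,interpolation=cv2.INTER_NEAREST)
cv2.imwrite('pics/cmp.png',np.vstack([f(v)[:300],f(x)[:300]]))
E
```

```text
gs2 9.92
v_s 7.15
x_s 9.61
```

View pics/cmp.png

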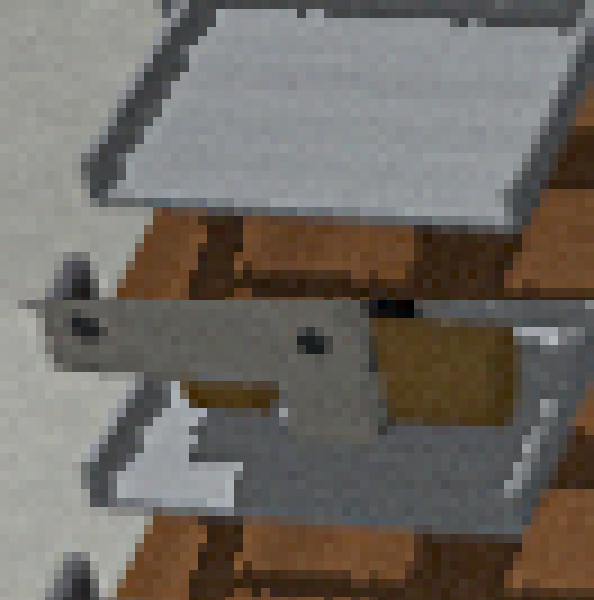

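```bash
cat > ed.py <<'E'
from h import *
def edge(im):
    r=cv2.GaussianBlur((im[:,:,0].astype(float)-im[:,:,2])[188:200,142:154],(0,0),0.7).mean(1)
    t=(r.min()+r.max())/2;i=np.argmax(r>t);return 188+i-1+(t-r[i-1])/(r[i]-r[i-1])
if __name__=='__main__':
    for n in ('gs0','gs1','gs2','p_s','v_s','x_s'): print(n,round(edge(cv2.imread(f'pics/{n}.png')[:,:,::-1]),2))
    for e in (-1.5,-2.5,-3.5):
        bot.line_to(list(TG+e*GZ),25);bot.pause(.15);st=pr(e);im=shot('scene',f'y{-e}');k=edge(im);print(round(k,2))
        if k>194.3: break
E
python3 ed.py
```

```text
gs0 194.2
gs1 194.21
gs2 194.21
p_s 194.2
v_s 194.19
x_s 194.68
-1.5 35.67 [ 514.1 -267.2   86.5] [-0.04  0.14 -4.18] 26.8
195.26
```

```bash
python3 - <<'E'
from h import *
bot.move_gripper(56,35);shot('scene','z0');pr('open')
bot.pause(.3);shot('scene','z1')
bot.line_to(list(TG+110*GZ),200);bot.pause(.3);shot('scene','z2');shot('top','z2t');pr('up')
a=[cv2.imread(f'pics/z{i}.png')[120:280,80:220] for i in range(3)]
cv2.imwrite('pics/z.png',cv2.resize(np.hstack(a),None,fx=1.9,fy=1.9,interpolation=cv2.INTER_CUBIC))
E
```

```text
open 36.48 [ 514.1 -267.2   86.5] [-0.55  0.16 -0.05] 56.1
up 37.94 [ 502.8 -268.   196.8] [-0.14  0.28  0.08] 55.8
```

View pics/z.png

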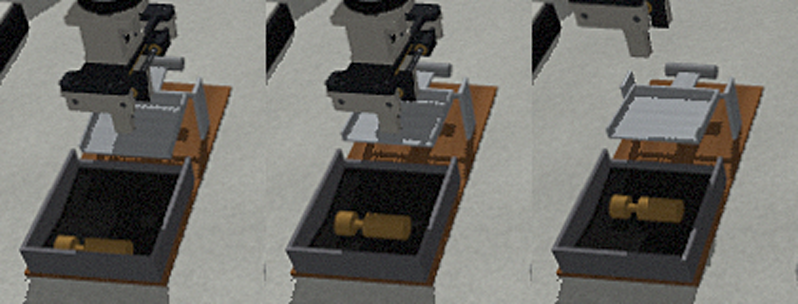

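```bash
python3 - <<'E'
from h import *
from ed import edge
S=Tf('scene');T=Tf('top')
def cen(n,sl):
    im=cv2.imread(f'pics/{n}.png');h=cv2.cvtColor(im,cv2.COLOR_BGR2HSV);m=cv2.inRange(h,(10,120,60),(30,255,255));k=np.zeros_like(m);k[sl]=m[sl]
    ys,xs=np.nonzero(k);return xs.mean(),ys.mean(),len(xs)
for i in range(4):
    bot.pause(.8);im=shot('scene',f'e{i}');shot('top',f'et{i}')
    a=cen(f'e{i}',np.s_[195:270,95:185]);print(np.round(a,1),'edge',round(edge(im),2),'world',onz('scene',S,a[:2],20).round(1))
st=pr('end');print(np.abs(st['qvel']).max())
a=[cv2.imread(f'pics/{n}.png') for n in ('e3','et3')]
cv2.imwrite('pics/fin.png',cv2.resize(np.hstack(a),(800,300),interpolation=cv2.INTER_AREA))
im=cv2.imread('pics/e3.png');cv2.imwrite('pics/finc.png',cv2.resize(im[140:330,80:450],(800,411),interpolation=cv2.INTER_CUBIC))
E
```

```text
[ 150.5  219.3 1006. ] edge 194.14 world [ 582.8 -253.2   20. ]
[150.4 219.5 999. ] edge 194.16 world [ 583.6 -253.1   20. ]
[ 150.3  219.3 1000. ] edge 194.15 world [ 583.1 -253.4   20. ]
[ 150.5  219.2 1001. ] edge 194.15 world [ 582.4 -253.1   20. ]
end 41.54 [ 502.9 -268.1  197.4] [-0.4   0.56  0.26] 56.2
0.0009997997404310064
```

View pics/finc.png

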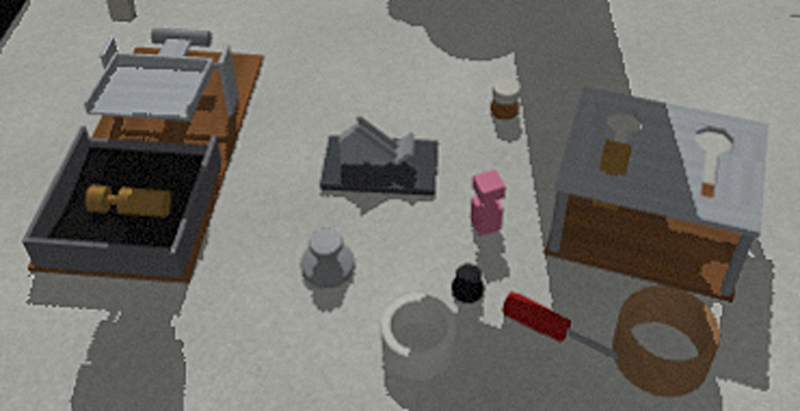

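```bash
python3 - <<'E'
from h import *
p=onz('scene',Tf('scene'),(140.1,233.4),22);d=p-np.array([627.5,-261,22]);print(p.round(1),(d@GX).round(1),(d@GY).round(1))
bot.close_job()
E
```

```text
[ 631.4 -258.6   22. ] 4.1 2.0
the job is handed in; nothing more can be done
```

The job is done and handed in at about 41.5 s of the 67 s allowed. `close_job` gives no verdict, so what follows is from my own checks.

**What I did**
- I gripped the round-headed weight by its head, raised it about 3 mm and slid it to the wide opening. It lifted out without catching (sideways force under 1 N).
- I laid it in the inclined rest and felt it touch the rods and then the stop. I let go and backed off, and it stayed home.
- I picked it up again by the body and lowered it across the tray until the camera showed the tray just starting to move. I then opened the fingers. The tray tipped and the weight rolled into the catch tray.

**Last checks**
- **Weight:** it lies still in the catch tray, about 4 mm along and 2 mm across from the middle.
- **Tray:** its edge was back at the starting row in the picture (194.15 px against 194.2 px).
- **Square weight and bench:** the square-headed weight still hangs in its slot, and the other things look unmoved. I judged both by eye.
- **Robot:** the arm stood clear of everything, with contact force near zero.

**Disagreements**
- Wrist-camera heights read about 2–5 mm low at the hanger and the rest base.
- The wrist and fixed cameras differed by 1–3 mm sideways.
- The foot reached the rest's stop about 3 mm further along than I had measured, so I corrected for that when picking it up again.
- My brass colour mask also caught some of the gate's wood, so I read the final position by eye from the picture. The mask served only to show that nothing was still moving.

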